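# Pin the swing beam of a sole press

### The job

Close the sole press over the trainer: swing its beam round until the tongue stands in the fork with the three holes in line, then fetch the ball-lock pin from the tool block and lock the beam with it: nose into the fork until the balls stop it, button pressed to draw the balls in, pin slid down through all three holes until its collar sits on the fork, and the button let spring back out so that the balls lock underneath. The fork is set by hand, so feel for it; never force the pin, and do not shift the trainer or push the other things on the bench about.

Things in the scene. Friction and masses are not known exactly. Their poses are not given: they have to be found in the camera images.
- beam (a joint): Angle of the press's swing beam (rad). 0: square across the press, tongue's hole under fork_nominal. It grows as the beam swings out towards the robot's side (-x of the press); stops at -0.06 and 1.0. It turns level about an upright axis 270 mm from fork_nominal along the press's +y. Hinge friction is about 2 N at the grip: the beam stays where it is left, yet a tapered pin nose can nudge it.
- beam_grip (a point): Middle of the upright round black grip on the beam: 22 mm across; its top 21 mm above this point, the beam's top face 32 mm below it. 205 mm from the hinge axis, 65 mm from the tongue's hole. 70 mm away towards the hinge stands a 58 mm hand wheel, its top about level with this point. The frame turns with the beam: -y runs along the beam from hinge to tongue, z up.
- beam_eye (a point): Centre of the 13.2 mm hole in the beam's tongue, at the tongue's top face, 147 mm above the bench, 270 mm from the hinge axis. The tongue is a steel flat 36 mm wide and 12 mm thick. z up, -y along the beam away from the hinge.
- fork_nominal (a point): Where the drawing puts the fork's hole (top face of the upper leaf, 158 mm above the bench). The fork itself is not measured: it is clamped by hand, up to 10 mm nearer to or farther from the robot's side (along the press's x; sideways it is true) and up to 2.5 mm higher or lower. Frame of the press: y to the hinge axis, x away from the robot's side, z up.
- pin_grip (a point): Middle of the ball-lock pin's knurled steel handle, z up towards the button. Handle: round, 24 mm across, from 20 mm below this point (underside of its 26 mm collar) to 17 mm above it. Below the collar a shank 11.8 mm across and 57 mm long, its last 8 mm tapering to an 8.6 mm tip. Mass about 0.16 kg.
- button_top (a point): Top of the pin's push button: 14 mm across, on the pin's axis, 9 mm above the handle's top and 46 mm above the collar's underside while it is out; it moves with the button.
- pin_button (a joint): How far the button is pressed in (m): 0 out (balls out, locked), 0.006 fully in. The spring takes 3 N at first and 8 N at the bottom; pressing on carries the pin down. The balls are flush with the shank from about 0.0045 on. In a hole the button stays partly in, since the balls cannot come out.
- park_hole (a point): Mouth of the 19 mm hole in the fixed wooden tool block where the pin is parked at first, collar on the block, 65 mm above the bench, balls loose in the hole. The block is 58 x 140 mm, y along it. In +y, 68 and 94 mm from this hole, stand an awl and a driver, fixed, up to 85 mm above the block.
- trainer_center (a point): Middle of the white trainer (285 mm long, 95 mm wide, with a plastic last in it) that stands on the press's rubber cushion, toe towards the robot, under the closed beam; its highest point is 145 mm above the bench, at the heel end. Leave it.
- tin_mid (a point): Middle of a sheet-metal solvent tin, 60 x 105 x 190 mm. Bystander.
- jar_mid (a point): Middle of a jar, 64 mm across, 75 mm tall. Bystander.
- hammer_grip (a point): Handle of a hammer lying on the bench, 240 mm long. Bystander.
- brush_grip (a point): Handle of a flat brush lying on the bench, 190 mm long. Bystander.
- tape_mid (a point): Middle of a roll of tape lying flat, 90 mm across, 24 mm tall. Bystander.
- rasp_mid (a point): Middle of a rasp lying on the bench, 270 mm long. Bystander.
- pin: The same pin; origin at the middle of the collar's underside, z up. Four balls stand 2.3 mm out of the shank, 35 to 40 mm below the collar: with the button out they stop the pin on the fork with its collar 40 mm above it, nose in the fork's and the tongue's holes, where it stands by itself; pushing harder does not help. With the collar on the fork the balls are 1 mm clear below the lower leaf.
- press: The sole press, fixed to the bench: base 360 x 360 mm, beam on a post at +y, fork on a post at -y; origin on the bench half-way between. Fork: two level steel leaves, 48 (x) x 46 x 8 mm, 18 mm apart, a 13.2 mm hole in the middle of each; the tongue goes between, 3 mm clear over and under. Open to the robot's side, post at the far side. Upper to lower face of the stack: 34 mm.

How it is judged:
By the outcome, as a careful person would: the job done as asked, in the order asked, and still so for the second after the job is handed in, with the robot touching nothing.
It also fails if it takes over 72 s, if anything falls off the work surface, if the arm or the gripper's body presses on something with over 40 N, if the wrist force passes 120 N, or if a joint passes its speed limit or range.

### The arm

A 6-joint arm with a two-finger parallel gripper is mounted at the origin on the work surface. World frame = base frame: x ahead of the robot, y to its left, z up, the work surface at z = 0. Lengths are in m, angles in rad, forces in N, time in s.
With the tool pointing down it reaches from about 0.3 to 0.775 m from the base axis. Payload 14.6 kg.
Tool frame: the origin (TCP) lies at the centre of the arm's flange, where the gripper is bolted on; the fingertips stand 199 mm ahead of it and the grasp point (between the pads) lies ctrl.grip_depth ahead of it (ctrl.grip_depth is the distance from the TCP to the grasp point, in m); y points along the fingers, z is the direction in which the jaws open and shut, and the axes are right-handed (so a half turn about y gives the same grasp; the last joint's range is limited). The gripper opens to 94 mm and grips with 3 to 60 N. Pads are 16 mm wide; open, the fingers measure 119 mm over their backs; the gripper's body (75 mm by 177 mm) begins 78 mm behind the grasp point.
Start: joints at [-1.278, 0.3, 1.521, -0, 1.321, -0.067], TCP at [0.194, -0.515, 0.405] pointing down, gripper open.
Joint ranges: [-3.03, 3.03], [-0.79, 2.21], [0.23, 2.52], [-1.04, 4.18], [0, 3.07], [-2.55, 2.55]. Speed limits (rad/s): [2.22, 2.22, 2.57, 3.14, 3.14, 3.14].

### API

Orientations are given as a unit quaternion [w, x, y, z].
In Python, from cell import telemetry, cams, ctrl gives the robot as it stands. The module is installed in compiled form; this text tells all that it offers.
- The arm moves only by the tool play_rows, never from a script. Its argument "motion" is a list of rows, each a list of 7 numbers: the turn, a rotation vector about the tool's x, y, z in degrees, then the shift along the tool's x, y, z in mm, then the opening, from 0 (shut) to 1 (fully open). A call has 1 to 10 rows; each row is the pose to reach, as a shift and turn from the pose commanded when the call began, along the tool's axes at that moment; what a row does not reach only later rows make up. A row lasts 1/12 s, in which the tool goes at most 41.7 mm and 7.16 degrees, less where a joint would pass 70% of its speed; a pose out of reach is approached as far as the arm can. A call with a gripper value outside its range is refused whole. The fingers move at their own pace and stop on an object; "squeeze" is the grip in N (left out, the last holds). Time passes only in rows, so rows that repeat a pose let the fingers close. It gives the time, the measured TCP pose, the force and the opening at its end, in the units of the state.
- telemetry.sense(): the state, without advancing time (a new reading comes with each control period).
- cams.read_camera(name): name is "scene" or "top"; returns the picture (400x640x3 uint8, blue, green, red); there is no depth.
- cams.calibration(name): a dict with "K" (3x3 intrinsics, pixels), "camera_from_world" (4x4, takes a point from world to camera coordinates). Camera axes: x right, y up, looking along -z (the intrinsics and any distortion apply to the point x, -y, -z); pixel columns grow to the right and rows downward; lengths in m; the calibration is good to about 2 mm. A picture is of the moment at which its call begins. calibration takes no time and is no camera call.
- ctrl.job_done(): hands the job in, once; it reports no verdict.
The state is a dict: "time_s": time; "joint_positions": joint angles; "qd": joint speeds; "joint_torque": joint torques, N m; "eef_pos": TCP position; "ee_rot": TCP orientation; "ft_force": force on the tool from outside, world axes, zero at the start; "moment": the same for the moment, N m; "grip_width": finger opening in m.
Only numpy, scipy, OpenCV 4.12 (cv2) and the standard library are available. Lean on these libraries where they do the work, as an engineer would, in place of code of your own. Each camera call takes 0.05 s, during which the arm holds its last target. There are 200 camera calls.

## Working session

There is one attempt and no reset: what is moved stays moved. The work goes in short steps, Python scripts to look and compute and a tool call to move; the robot and the scene stay as the last step left them, time stands still between calls to the robot, and variables do not carry over. Pictures are saved under pics/ and viewed, about 8 in all and at most 12, crops included, and the job is handed in when it is done.

Besides the shell and the picture viewer there is one more tool, called after "Emit:" as name(argument=value, ...), one argument or row to a line, values as JSON. play_rows: Moves the arm, as the interface text tells. Its arguments: {"type":"object","properties":{"motion":{"type":"array","items":{"type":"array","items":{"type":"number"}}},"squeeze":{"type":"number"}},"required":["motion"]}

```bash
mkdir -p pics; ls; python3 - <<'E'
from cell import telemetry,cams,ctrl
import cv2,numpy as np
np.set_printoptions(precision=4,suppress=True)
print(telemetry.sense()); print(ctrl.grip_depth)
for n in("scene","top"):
    c=cams.calibration(n);print(n,c)
    cv2.imwrite(f"pics/{n}0.png",cams.read_camera(n))
E
```

```text
pics
{'time_s': 0.0, 'joint_positions': array([-1.2776,  0.3005,  1.5216, -0.    ,  1.3207, -0.0666]), 'qd': array([ 0.0005, -0.    , -0.0001, -0.0017,  0.0001,  0.0007]), 'joint_torque': array([ -0.0012, -53.1799, -35.2727,   0.0708,   0.0244,  -0.    ]), 'eef_pos': array([ 0.1936, -0.5147,  0.4041]), 'ee_rot': array([ 0.1265, -0.1266,  0.6961, -0.6953]), 'ft_force': array([-0.022 , -0.7488, -0.6882]), 'moment': array([ 0.0155, -0.0218,  0.0371]), 'grip_width': 0.09383784798486232}
0.1804
scene {'K': array([[446.6555,   0.    , 327.077 ],
       [  0.    , 446.6555, 200.4431],
       [  0.    ,   0.    ,   1.    ]]), 'camera_from_world': array([[ 0.183 ,  0.983 ,  0.013 , -0.0195],
       [-0.8205,  0.1455,  0.5528,  0.343 ],
       [ 0.5415, -0.1118,  0.8332, -1.5563],
       [ 0.    ,  0.    ,  0.    ,  1.    ]])}
top {'K': array([[519.5778,   0.    , 318.518 ],
       [  0.    , 519.5778, 200.162 ],
       [  0.    ,   0.    ,   1.    ]]), 'camera_from_world': array([[ 0.0217, -0.9997, -0.0134, -0.0791],
       [ 0.9876,  0.0194,  0.156 , -0.5185],
       [-0.1557, -0.0166,  0.9877, -1.4933],
       [ 0.    ,  0.    ,  0.    ,  1.    ]])}
```

View pics/scene0.png

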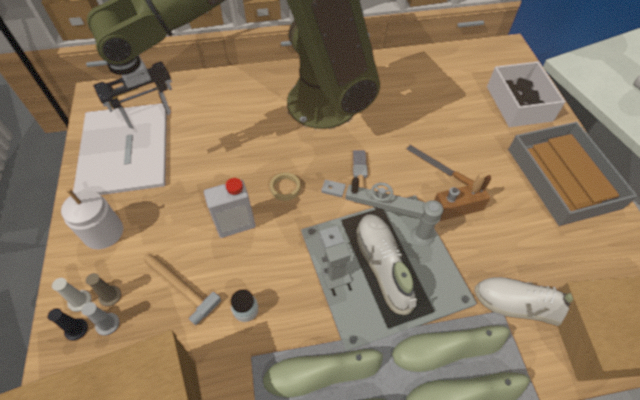

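View pics/top0.png

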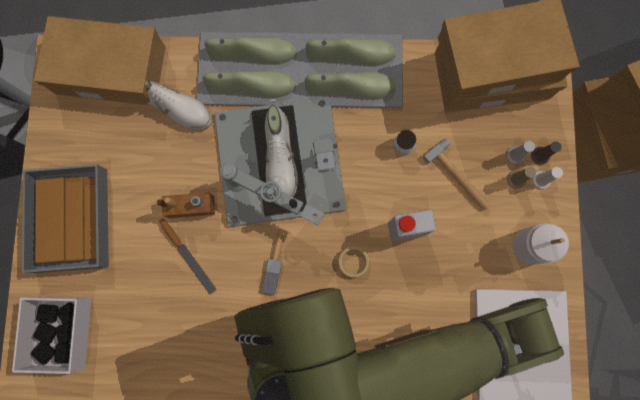

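Scene and top views show the press (top px ~215-345, 95-222), the beam swung out with its tongue at ~(312,212), the fork at (325,157), and the tool block at (187,205) with the pin at ~(197,202). I'll enlarge these.

```bash
python3 - <<'E'
import cv2
a=cv2.imread("pics/top0.png")[100:240,150:350]
cv2.imwrite("pics/topc.png",cv2.resize(a,None,fx=4,fy=4,interpolation=cv2.INTER_CUBIC))
a=cv2.imread("pics/scene0.png")[145:295,300:500]
cv2.imwrite("pics/scenec.png",cv2.resize(a,None,fx=4,fy=4,interpolation=cv2.INTER_CUBIC))
E
```

```text
(no output)
```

View pics/topc.png

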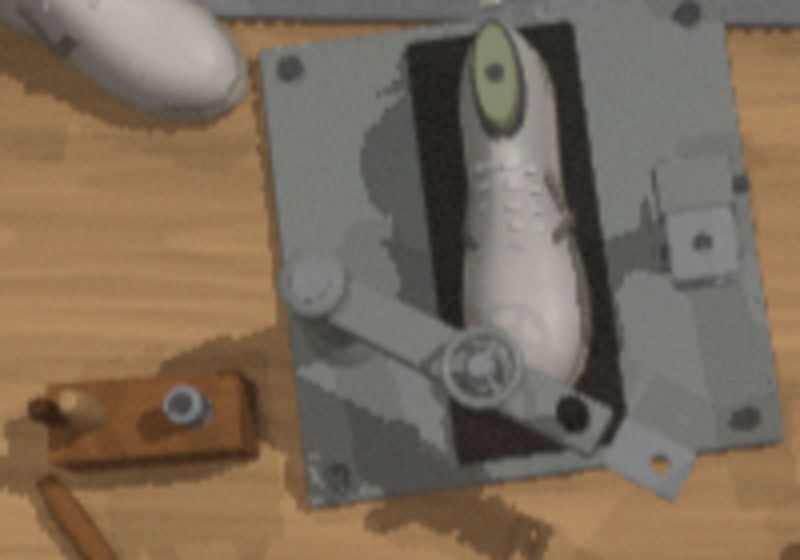

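View pics/scenec.png

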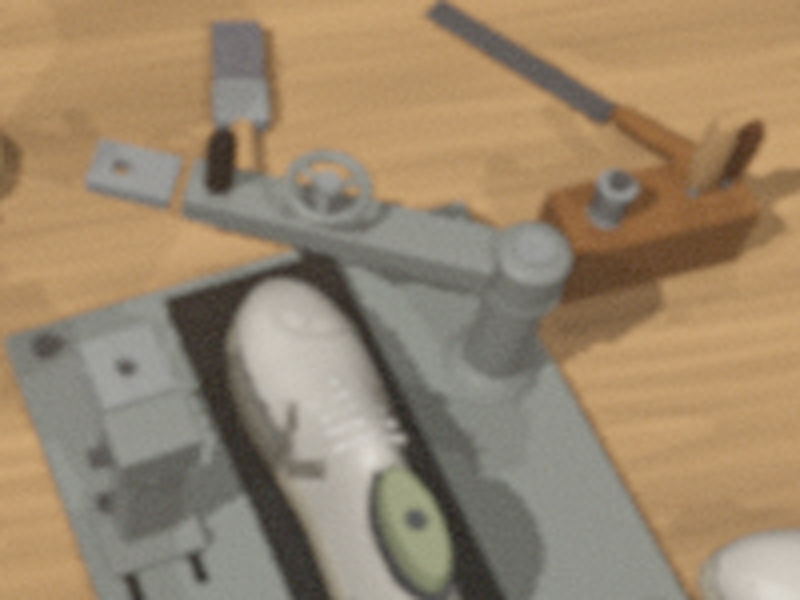

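Crops: top – fork hole (703,241), eye (660,463), grip (573,413), pin button (186,404), hinge cap (313,285). Scene – fork hole (126,368), eye (122,166), grip top (222,135), button (619,181).

```bash
cat > h.py <<'E'
import numpy as np
from cell import telemetry,cams,ctrl
from scipy.optimize import least_squares
from scipy.spatial.transform import Rotation as R
np.set_printoptions(precision=4,suppress=True)
C={n:cams.calibration(n) for n in("scene","top")}
def proj(n,p):
    c=C[n];q=c["camera_from_world"]@np.append(p,1);v=c["K"]@np.array([q[0],-q[1],-q[2]]);return v[:2]/v[2]
def tri(obs):
    r=least_squares(lambda p:np.concatenate([proj(n,p)-u for n,u in obs]),[.5,0,.1]);return r.x,r.fun
def atz(n,u,z):
    return np.append(least_squares(lambda p:proj(n,np.append(p,z))-u,[.5,0]).x,z)
def tc(x,y):return "top",np.array([(x+.5)/4-.5+150,(y+.5)/4-.5+100])
def sc(x,y):return "scene",np.array([(x+.5)/4-.5+300,(y+.5)/4-.5+145])
def st():
    s=telemetry.sense();w=s["ee_rot"];r=R.from_quat([w[1],w[2],w[3],w[0]]);return s,r
def to(goal_grasp,Rg):
    """print rotvec deg (tool) and shift mm (tool) to bring grasp point to goal with orientation Rg"""
    s,r=st();tcp=np.array(goal_grasp)-Rg.as_matrix()@[ctrl.grip_depth,0,0]
    return np.degrees((r.inv()*Rg).as_rotvec()),1e3*r.inv().apply(tcp-s["eef_pos"])
def down(a):
    """tool x down, jaw axis (tool z) at angle a in the xy plane"""
    x=np.array([0,0,-1.]);z=np.array([np.cos(a),np.sin(a),0]);return R.from_matrix(np.c_[x,np.cross(z,x),z])
E
python3 - <<'E'
from h import *
for n,a,b,z in [("fork",(703,241),(126,368),.158),("eye",(660,463),(122,166),.147),("pin",(186,404),(619,181),.111),("griptop",(573,410),(222,135),.2),("hinge",(313,283),(535,244),.2)]:
    p,f=tri([tc(*a),sc(*b)]);print(n,p,f, atz(*tc(*a),z),atz(*sc(*b),z))
print("corners")
for c in [(262,54),(724,20),(778,440),(310,507)]:print(atz(*tc(*c),0.012))
s,r=st();print(r.as_matrix())
E
```

```text
fork [ 0.6147 -0.0867  0.1559] [-0.0218 -0.0039 -0.0194  0.0008] [ 0.6142 -0.0868  0.158 ] [ 0.6159 -0.0869  0.158 ]
eye [ 0.4609 -0.0601  0.1477] [-0.1304 -0.0233 -0.1278  0.0054] [ 0.461  -0.0604  0.147 ] [ 0.4605 -0.0597  0.147 ]
pin [0.5025 0.2794 0.1041] [-0.6303 -0.2232 -0.6376  0.0453] [0.5008 0.2758 0.111 ] [0.5069 0.2778 0.111 ]
griptop [ 0.4878 -0.0029  0.2044] [-0.3366 -0.072  -0.3278  0.0159] [ 0.4883 -0.0035  0.2   ] [ 0.4848 -0.0011  0.2   ]
hinge [0.5783 0.1809 0.1664] [-0.5606 -0.1807 -0.5352  0.0353] [0.5706 0.1727 0.2   ] [0.598  0.1684 0.2   ]
corners
[0.791  0.2582 0.012 ]
[ 0.8245 -0.0989  0.012 ]
[ 0.4973 -0.1452  0.012 ]
[0.4398 0.2036 0.012 ]
[[-0.936  -0.0003  0.352 ]
 [-0.352   0.001  -0.936 ]
 [-0.0001 -1.     -0.001 ]]
```

```bash
python3 - <<'E'
s=open("h.py").read()
i=s.index("def to(")
s=s[:i]+'''def to(g,a):
    """g: grasp point goal, a: jaw angle. prints turn (deg) and shift (mm) in tool axes"""
    s,r=st();y=np.array([0,0,-1.]);z=np.array([np.cos(a),np.sin(a),0])
    Rg=R.from_matrix(np.c_[np.cross(y,z),y,z]);tcp=np.array(g)-y*ctrl.grip_depth
    t,m=np.degrees((r.inv()*Rg).as_rotvec()),1e3*r.inv().apply(tcp-s["eef_pos"])
    print("turn",t.round(1),"shift",m.round(1));return t,m
def gp():
    s,r=st();m=r.as_matrix();print("grasp",s["eef_pos"]+m[:,1]*ctrl.grip_depth,"jaw",np.arctan2(m[1,2],m[0,2]),"down",m[:,1],"F",s["ft_force"],"w",s["grip_width"],"t",s["time_s"])
'''
open("h.py","w").write(s)
E
python3 - <<'E'
from h import *
gp(); to([.489,-.002,.265],-.46); to([.489,-.002,.187],-.46)
print(atz("top",(405,225),.19))
E
```

```text
grasp [ 0.1936 -0.5146  0.2237] jaw -1.211046309886845 down [-0.0003  0.001  -1.    ] F [ 0.1787  0.358  -0.6964] w 0.09405401167821967 t 0.1
turn [  0.1 -43.   -0. ] shift [-457.   -40.8 -376. ]
turn [  0.1 -43.   -0. ] shift [-457.    37.2 -375.9]
[ 0.4347 -0.3     0.19  ]
```

Emit:
play_rows(
  motion=[
    [0,0,0,0,-40,0,1],
    [0,-6,0,-30,-60,-25,1],
    [0,-12,0,-60,-60,-50,1],
    [0,-18,0,-90,-60,-75,1],
    [0,-24,0,-120,-60,-100,1],
    [0,-30,0,-150,-60,-125,1],
    [0,-36,0,-180,-60,-150,1],
    [0,-43,0,-210,-60,-175,1],
    [0,-43,0,-240,-60,-200,1],
    [0,-43,0,-270,-60,-225,1],
  ],
  squeeze=10,
)

```text
time_s: 0.93
eef_pos: [0.3675, -0.2073, 0.4646]
ee_rot: [0.373, -0.373, 0.601, -0.601]
ft_force: [0.3, -1.1, 0.3]
grip_width: 0.0941
```

```bash
python3 - <<'E'
from h import *
gp(); to([.489,-.002,.265],-.46); to([.489,-.002,.187],-.46)
E
```

```text
grasp [ 0.3675 -0.2073  0.2842] jaw -0.4598489340011459 down [-0.0001  0.     -1.    ] F [ 0.3238 -1.1373  0.2875] w 0.09414284885987043 t 0.9333
turn [ 0.  0. -0.] shift [-237.9   19.2   17.8]
turn [ 0.  0. -0.] shift [-237.9   97.2   17.8]
```

Emit:
play_rows(
  motion=[
    [0,0,0,-35,0,3,1],
    [0,0,0,-70,0,6,1],
    [0,0,0,-105,0,9,1],
    [0,0,0,-140,0,12,1],
    [0,0,0,-175,0,15,1],
    [0,0,0,-210,0,18,1],
    [0,0,0,-238,19,18,1],
    [0,0,0,-238,19,18,1],
  ],
)

```text
time_s: 1.6
eef_pos: [0.4901, -0.0005, 0.4425]
ee_rot: [0.373, -0.375, 0.601, -0.599]
ft_force: [-0.4, -0.1, -1.2]
grip_width: 0.0939
```

```bash
python3 - <<'E'
from h import *
import cv2
gp(); to([.489,-.002,.187],-.46)
a=cams.read_camera("scene")[100:250,270:470]
cv2.imwrite("pics/s1.png",cv2.resize(a,None,fx=4,fy=4,interpolation=cv2.INTER_CUBIC))
E
```

```text
grasp [ 0.4894 -0.0004  0.2621] jaw -0.45714970913822434 down [-0.0041  0.0009 -1.    ] F [-0.4345 -0.1167 -1.2442] w 0.09385800246898944 t 1.6
turn [0.2 0.2 0.1] shift [ 1.7 75.1 -0.1]
```

View pics/s1.png

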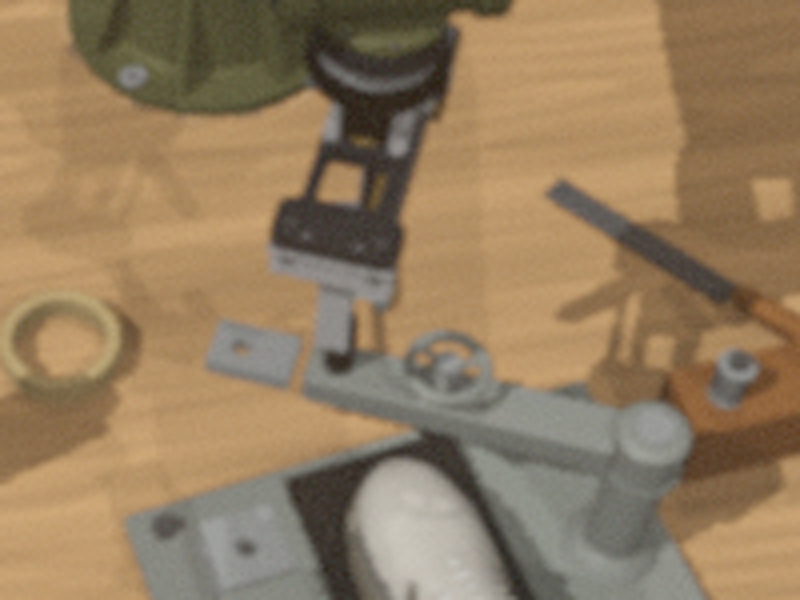

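The fingers hang straddling the grip (~(340,355)), clear of the wheel. I'll descend and close.

Emit:
play_rows(
  motion=[
    [0,0,0,1,30,0,1],
    [0,0,0,1,58,0,1],
    [0,0,0,1,75,0,1],
    [0,0,0,1,75,0,0.6],
    [0,0,0,1,75,0,0.3],
    [0,0,0,1,75,0,0],
    [0,0,0,1,75,0,0],
    [0,0,0,1,75,0,0],
    [0,0,0,1,75,0,0],
    [0,0,0,1,75,0,0],
  ],
)

```text
time_s: 2.48
eef_pos: [0.4886, -0.0048, 0.3711]
ee_rot: [-0.373, 0.372, -0.601, 0.601]
ft_force: [-0.3, -0.3, 0.5]
grip_width: 0.0508
```

```bash
python3 - <<'E'
from h import *
gp()
E
```

```text
grasp [ 0.4887 -0.0048  0.1907] jaw -0.46048378768589915 down [ 0.0007 -0.0001 -1.    ] F [-0.3092 -0.319   0.4908] w 0.050825983586724625 t 2.4833
```

Emit:
play_rows(
  motion=[
    [0,0,0,0,3,0,0],
    [0,0,0,0,3,0,0],
    [0,0,0,0,3,0,0],
    [0,0,0,0,3,0,0],
    [0,0,0,0,3,0,0],
    [0,0,0,0,3,0,0],
    [0,0,0,0,3,0,0],
    [0,0,0,0,3,0,0],
    [0,0,0,0,3,0,0],
  ],
)

```text
time_s: 3.23
eef_pos: [0.4885, -0.0048, 0.3675]
ee_rot: [0.373, -0.373, 0.601, -0.601]
ft_force: [-1.7, -0.6, -2.0]
grip_width: 0.0209
```

```bash
python3 - <<'E'
from h import *
gp()
s,r=st(); h=np.array([.581,.182]); g=s["eef_pos"][:2]-h; print(g,np.hypot(*g))
for a in range(0,36,3):
    c,q=np.cos(np.radians(a)),np.sin(np.radians(a))
    p=np.array([c*g[0]-q*g[1],q*g[0]+c*g[1]])-g
    print(a,(1e3*r.inv().apply(np.append(p,0))).round(1))
E
```

```text
grasp [ 0.4885 -0.0048  0.1871] jaw -0.46047164577373245 down [-0.0004  0.     -1.    ] F [-1.6925 -0.5729 -1.9845] w 0.020890231390874404 t 3.2333
[-0.0925 -0.1868] 0.20842719636402784
0 [0. 0. 0.]
3 [-0.3 -0.  10.9]
6 [-1.2 -0.  21.8]
9 [-2.6 -0.  32.6]
12 [-4.6 -0.  43.3]
15 [-7.1 -0.  53.9]
18 [-10.3  -0.   64.4]
21 [-13.9  -0.   74.7]
24 [-18.1  -0.   84.8]
27 [-22.8  -0.   94.6]
30 [-28.   -0.  104.2]
33 [-33.7  -0.1 113.5]
```

Emit:
play_rows(
  motion=[
    [0,-3,0,-0.3,0,10.9,0],
    [0,-6,0,-1.2,0,21.8,0],
    [0,-9,0,-2.6,0,32.6,0],
    [0,-12,0,-4.6,0,43.3,0],
    [0,-15,0,-7.1,0,53.9,0],
    [0,-18,0,-10.3,0,64.4,0],
    [0,-21,0,-13.9,0,74.7,0],
    [0,-24,0,-18.1,0,84.8,0],
    [0,-24,0,-18.1,0,84.8,0],
  ],
)

```text
time_s: 3.98
eef_pos: [0.5739, -0.0258, 0.3675]
ee_rot: [0.491, -0.49, 0.51, -0.509]
ft_force: [2.5, 5.9, 1.7]
grip_width: 0.0212
```

```bash
python3 - <<'E'
from h import *
gp()
s,r=st(); h=np.array([.581,.182]); g=s["eef_pos"][:2]-h; print(g,np.hypot(*g))
for a in range(0,12):
    c,q=np.cos(np.radians(a)),np.sin(np.radians(a))
    p=np.array([c*g[0]-q*g[1],q*g[0]+c*g[1]])-g
    print(a,(1e3*r.inv().apply(np.append(p,0))).round(1))
E
```

```text
grasp [ 0.5741 -0.0255  0.1871] jaw -0.03784821692359284 down [ 0.0011  0.0015 -1.    ] F [2.4769 5.8613 1.6512] w 0.02123118897092197 t 3.9833
[-0.0071 -0.2078] 0.20788472025677923
0 [0. 0. 0.]
1 [-0.   0.   3.6]
2 [-0.2  0.   7.3]
3 [-0.3  0.  10.9]
4 [-0.6  0.  14.5]
5 [-0.9  0.  18.1]
6 [-1.2  0.  21.7]
7 [-1.6  0.  25.3]
8 [-2.1  0.  28.9]
9 [-2.7  0.  32.5]
10 [-3.3  0.  36.1]
11 [-4.   0.  39.7]
```

Emit:
play_rows(
  motion=[
    [0,-2,0,-0.2,0,7.3,0],
    [0,-4,0,-0.6,0,14.5,0],
    [0,-6,0,-1.2,0,21.7,0],
    [0,-7.5,0,-1.8,0,27.1,0],
    [0,-9,0,-2.7,0,32.5,0],
    [0,-9,0,-2.7,0,32.5,0],
    [0,-9,0,-2.7,0,32.5,0],
  ],
)

```text
time_s: 4.57
eef_pos: [0.6055, -0.0241, 0.3676]
ee_rot: [0.529, -0.528, 0.47, -0.47]
ft_force: [1.0, 6.5, -0.6]
grip_width: 0.0212
```

```bash
python3 - <<'E'
from h import *
import cv2
gp()
a=cams.read_camera("scene")[190:265,290:390]
b=cams.read_camera("top")[120:195,270:370]
cv2.imwrite("pics/s2.png",np.vstack([cv2.resize(i,(800,600),interpolation=cv2.INTER_CUBIC)[:, :] for i in(a,)]))
cv2.imwrite("pics/t2.png",cv2.resize(b,(800,600),interpolation=cv2.INTER_CUBIC))
E
```

```text
grasp [ 0.6056 -0.0238  0.1872] jaw 0.11629199635912355 down [ 0.0005  0.0018 -1.    ] F [ 0.9689  6.5095 -0.5578] w 0.02116630338419996 t 4.5667
```

View pics/s2.png

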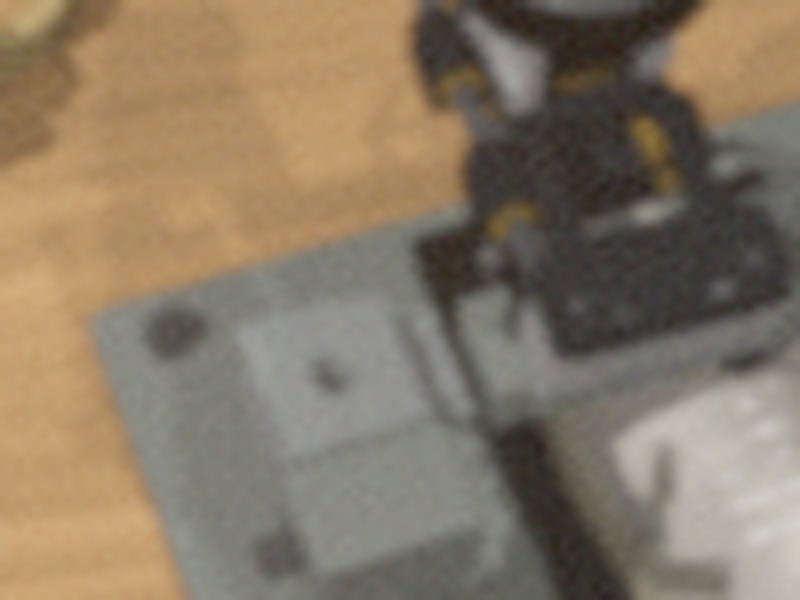

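Tongue (bright, entering from the right) is between the leaves, fork hole at (328,373). By the numbers it still lacks about 1.2 mm at the grip.

Emit:
play_rows(
  motion=[
    [0,-0.3,0,0,0,1.2,0],
    [0,-0.3,0,0,0,1.2,0],
    [0,-0.3,0,0,0,1.2,0],
    [0,-0.3,0,0,0,1.2,0],
  ],
)

```text
time_s: 5.0
eef_pos: [0.6064, -0.024, 0.3676]
ee_rot: [0.53, -0.529, 0.469, -0.468]
ft_force: [-0.2, 7.5, -1.6]
grip_width: 0.0209
```

```bash
python3 - <<'E'
from h import *
gp()
E
```

```text
grasp [ 0.6064 -0.0237  0.1872] jaw 0.12129661680694528 down [ 0.      0.0017 -1.    ] F [-0.1952  7.4876 -1.582 ] w 0.02088420466818774 t 5.0
```

Emit:
play_rows(
  motion=[
    [0,0,0,-1,0,0.4,0],
    [0,0,0,-1,0,0.4,0],
    [0,0,0,-1,0,0.4,0.3],
    [0,0,0,-1,0,0.4,0.5],
    [0,0,0,-1,0,0.4,0.6],
    [0,0,0,-1,0,0.4,0.6],
    [0,0,0,-1,-30,0.4,0.6],
    [0,0,0,-1,-70,0.4,0.6],
    [0,0,0,-1,-105,0.4,0.6],
  ],
)

```text
time_s: 5.75
eef_pos: [0.6064, -0.0238, 0.4745]
ee_rot: [-0.529, 0.529, -0.469, 0.469]
ft_force: [1.1, -0.1, 0.4]
grip_width: 0.0566
```

```bash
python3 - <<'E'
from h import *
gp()
# block direction from top crop: pin (186,404); block corners
for c in [(48,388),(240,372),(256,457),(62,466)]: print(atz(*tc(*c),.065))
for z in(.094,.102,.111):print(atz(*tc(186,404),z),atz(*sc(619,181),z))
to([.5025,.2785,.200],0)
E
```

```text
grasp [ 0.6064 -0.0238  0.2941] jaw 0.12056768693027296 down [-0.0002 -0.     -1.    ] F [ 1.1295 -0.1423  0.3854] w 0.05662584586445118 t 5.75
[0.5176 0.3892 0.065 ]
[0.5322 0.2494 0.065 ]
[0.47   0.2344 0.065 ]
[0.4606 0.3751 0.065 ]
[0.5034 0.2801 0.094 ] [0.4963 0.286  0.094 ]
[0.5022 0.2781 0.102 ] [0.5013 0.2822 0.102 ]
[0.5008 0.2758 0.111 ] [0.5069 0.2778 0.111 ]
turn [0.  6.9 0. ] shift [-312.6   94.1  -66.8]
```

Emit:
play_rows(
  motion=[
    [0,-7,0,-30,0,-9,0.6],
    [0,-14,0,-60,0,-18,0.6],
    [0,-21,0,-90,0,-26,0.6],
    [0,-28,0,-120,0,-35,0.6],
    [0,-35,0,-150,0,-40,0.6],
    [0,-42,0,-180,0,-46,0.6],
    [0,-49,0,-210,0,-52,0.6],
    [0,-56,0,-240,0,-58,0.6],
    [0,-63,0,-270,0,-62,0.6],
    [0,-70,0,-300,0,-65,0.6],
  ],
)

```text
time_s: 6.58
eef_pos: [0.5052, 0.2675, 0.473]
ee_rot: [0.703, -0.703, 0.078, -0.079]
ft_force: [1.3, 0.5, 0.3]
grip_width: 0.0564
```

Emit:
play_rows(
  motion=[
    [0,-6,0,0,20,0,0.6],
    [0,-12,0,0,40,0,0.6],
    [0,-18,0,0,60,0,0.6],
    [0,-18,0,0,90,0,0.6],
    [0,-18,0,0,90,0,0.6],
    [0,-18,0,0,90,0,0.6],
  ],
)

```text
time_s: 7.08
eef_pos: [0.5061, 0.2662, 0.3824]
ee_rot: [-0.706, 0.707, 0.029, -0.031]
ft_force: [-0.9, -0.2, 1.3]
grip_width: 0.0563
```

```bash
python3 - <<'E'
from h import *
gp(); to([.502,.277,.089],1.67)
E
```

```text
grasp [0.5057 0.266  0.202 ] jaw 1.6556124996184391 down [-0.0019 -0.0009 -1.    ] F [-0.8891 -0.1705  1.3399] w 0.05628536486022238 t 7.0833
turn [ 0.  -0.8 -0.1] shift [ -2.9 113.   11.2]
```

Emit:
play_rows(
  motion=[
    [0,-0.8,0,-3,0,11,0.6],
    [0,-0.8,0,-3,30,11,0.6],
    [0,-0.8,0,-3,60,11,0.6],
    [0,-0.8,0,-3,85,11,0.6],
    [0,-0.8,0,-3,105,11,0.6],
    [0,-0.8,0,-3,113,11,0.6],
    [0,-0.8,0,-3,113,11,0.6],
    [0,-0.8,0,-3,113,11,0.6],
  ],
)

```text
time_s: 7.75
eef_pos: [0.5024, 0.2775, 0.2714]
ee_rot: [0.707, -0.706, -0.036, 0.035]
ft_force: [0.6, -0.3, 1.4]
grip_width: 0.0568
```

```bash
python3 - <<'E'
from h import *
gp(); to([.502,.277,.089],1.67)
E
```

```text
grasp [0.5027 0.2777 0.091 ] jaw 1.6707718071699422 down [ 0.0019  0.001  -1.    ] F [ 0.6194 -0.3168  1.3847] w 0.05682679843150558 t 7.75
turn [-0.   0.   0.1] shift [-0.5  2.  -0.4]
```

Emit:
play_rows(
  motion=[
    [0,0,0,0,1.5,0,0.4],
    [0,0,0,0,1.5,0,0.1],
    [0,0,0,0,1.5,0,0.1],
    [0,0,0,0,1.5,0,0.1],
    [0,0,0,0,1.5,0,0.1],
    [0,0,0,0,1.5,0,0.1],
    [0,0,0,0,1.5,0,0.1],
    [0,0,0,0,1.5,0,0.1],
    [0,0,0,0,1.5,0,0.1],
  ],
  squeeze=6,
)

```text
time_s: 8.5
eef_pos: [0.5021, 0.2774, 0.2689]
ee_rot: [0.707, -0.706, -0.036, 0.035]
ft_force: [-0.8, 4.8, 5.5]
grip_width: 0.0239
```

Emit:
play_rows(
  motion=[
    [0,0,0,0,0,0,0.3],
    [0,0,0,0,0,0,0.6],
    [0,0,0,0,0,0,0.6],
    [0,0,0,0,0,0,0.6],
    [0,7,0,0,0,0,0.6],
    [0,14,0,0,0,0,0.6],
    [0,21,0,0,0,0,0.6],
    [0,28,0,0,0,0,0.6],
    [0,35,0,0,0,0,0.6],
    [0,42,0,0,0,0,0.6],
  ],
)

```text
time_s: 9.33
eef_pos: [0.5021, 0.2768, 0.2679]
ee_rot: [-0.671, 0.671, -0.222, 0.222]
ft_force: [-0.4, 0.0, -0.2]
grip_width: 0.0564
```

Emit:
play_rows(
  motion=[
    [0,7,0,0,0,0,0.6],
    [0,14,0,0,0,0,0.6],
    [0,21,0,0,0,0,0.6],
    [0,28,0,0,0,0,0.6],
    [0,35,0,0,0,0,0.6],
    [0,42,0,0,0,0,0.6],
    [0,47,0,0,0,0,0.6],
    [0,47,0,0,0,0,0.6],
    [0,47,0,0,0,0,0.6],
  ],
)

```text
time_s: 10.08
eef_pos: [0.5021, 0.2769, 0.268]
ee_rot: [-0.529, 0.529, -0.469, 0.469]
ft_force: [1.1, -0.2, -0.2]
grip_width: 0.0564
```

```bash
python3 - <<'E'
from h import *
gp()
E
```

```text
grasp [0.502  0.2768 0.0876] jaw 0.1201217807480688 down [-0.0003 -0.0002 -1.    ] F [ 1.1135 -0.1729 -0.2482] w 0.0564391069744011 t 10.0833
```

Emit:
play_rows(
  motion=[
    [0,0,0,0,0,0,0.3],
    [0,0,0,0,0,0,0.1],
    [0,0,0,0,0,0,0.1],
    [0,0,0,0,0,0,0.1],
    [0,0,0,0,0,0,0.1],
    [0,0,0,0,0,0,0.1],
    [0,0,0,0,0,0,0.1],
    [0,0,0,0,0,0,0.1],
    [0,0,0,0,0,0,0.1],
  ],
  squeeze=20,
)

```text
time_s: 10.83
eef_pos: [0.502, 0.277, 0.2681]
ee_rot: [-0.528, 0.528, -0.47, 0.47]
ft_force: [-0.1, 0.0, 1.9]
grip_width: 0.0237
```

```bash
python3 - <<'E'
from h import *
gp()
E
```

```text
grasp [0.502  0.277  0.0877] jaw 0.11730479145433245 down [-0.0001 -0.     -1.    ] F [-0.0941  0.0246  1.8512] w 0.02370002951899931 t 10.8333
```

Emit:
play_rows(
  motion=[
    [0,0,0,0,-10,0,0.1],
    [0,0,0,0,-25,0,0.1],
    [0,0,0,0,-50,0,0.1],
    [0,0,0,0,-80,0,0.1],
    [0,0,0,0,-115,0,0.1],
    [0,0,0,0,-150,0,0.1],
    [0,0,0,0,-185,0,0.1],
    [0,0,0,0,-215,0,0.1],
    [0,0,0,0,-225,0,0.1],
    [0,0,0,0,-225,0,0.1],
  ],
)

```text
time_s: 11.67
eef_pos: [0.5017, 0.2768, 0.4959]
ee_rot: [0.53, -0.527, 0.469, -0.471]
ft_force: [0.9, -0.0, -1.8]
grip_width: 0.0232
```

```bash
python3 - <<'E'
from h import *
gp(); to([.6147,-.0868,.305],.12)
E
```

```text
grasp [0.5025 0.2771 0.3155] jaw 0.11715925479274604 down [ 0.0042  0.0019 -1.    ] F [ 0.8867 -0.0044 -1.7789] w 0.023249897736915413 t 11.6667
turn [-0.3 -0.2 -0.1] shift [374.3  10.3  69.7]
```

Emit:
play_rows(
  motion=[
    [0,0,0,15,0,3,0.1],
    [0,0,0,45,0,8,0.1],
    [0,0,0,80,0,15,0.1],
    [0,0,0,118,0,22,0.1],
    [0,0,0,156,0,29,0.1],
    [0,0,0,194,0,36,0.1],
    [0,0,0,232,0,43,0.1],
    [0,0,0,270,0,50,0.1],
    [0,0,0,305,0,57,0.1],
    [0,0,0,340,0,64,0.1],
  ],
)

```text
time_s: 12.5
eef_pos: [0.6058, -0.0553, 0.4907]
ee_rot: [-0.528, 0.529, -0.471, 0.469]
ft_force: [1.0, -0.1, -1.6]
grip_width: 0.0238
```

Emit:
play_rows(
  motion=[
    [0,0,0,20,0,4,0.1],
    [0,0,0,34,0,6,0.1],
    [0,0,0,34,0,6,0.1],
    [0,0,0,34,0,6,0.1],
    [0,0,0,34,0,6,0.1],
  ],
)

```text
time_s: 12.92
eef_pos: [0.6152, -0.0852, 0.4926]
ee_rot: [-0.529, 0.529, -0.47, 0.469]
ft_force: [0.5, 0.6, -1.5]
grip_width: 0.0236
```

```bash
python3 - <<'E'
from h import *
import cv2
gp(); to([.6147,-.0868,.250],.12)
p=np.array([.6147,-.0868,.156]);u=proj("scene",p).astype(int);print(u)
a=cams.read_camera("scene")[u[1]-90:u[1]+30,u[0]-60:u[0]+100]
b=cams.read_camera("top");v=proj("top",p).astype(int);print(v)
cv2.imwrite("pics/s3.png",cv2.resize(a,(800,600),interpolation=cv2.INTER_CUBIC))
E
```

```text
grasp [ 0.6151 -0.0851  0.3122] jaw 0.1181662957069269 down [-0.0009  0.0004 -1.    ] F [ 0.4795  0.6002 -1.4709] w 0.02355816577575685 t 12.9167
turn [ 0.  -0.1 -0. ] shift [ 1.6 62.2 -0.7]
[331 236]
[325 159]
```

View pics/s3.png

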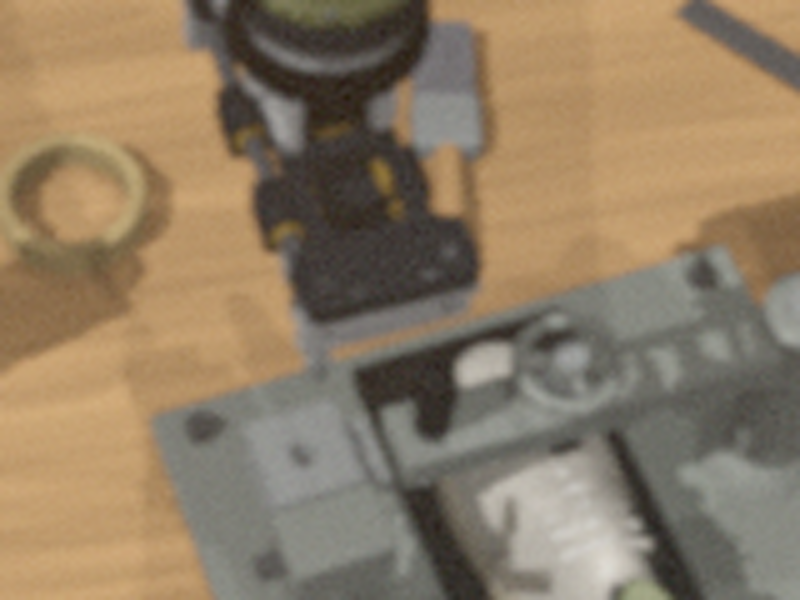

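Beam is closed in the fork with the pin held above; fork hole at (303,455), the pin itself is hidden behind the gripper. Descending by feel.

Emit:
play_rows(
  motion=[
    [0,0,0,1.7,0,-0.5,0.1],
    [0,0,0,1.7,25,-0.5,0.1],
    [0,0,0,1.7,45,-0.5,0.1],
    [0,0,0,1.7,60,-0.5,0.1],
    [0,0,0,1.7,68,-0.5,0.1],
    [0,0,0,1.7,71,-0.5,0.1],
    [0,0,0,1.7,73,-0.5,0.1],
    [0,0,0,1.7,73,-0.5,0.1],
    [0,0,0,1.7,73,-0.5,0.1],
  ],
)

```text
time_s: 13.77
eef_pos: [0.615, -0.088, 0.4211]
ee_rot: [0.529, -0.528, 0.469, -0.47]
ft_force: [-0.4, -0.3, -1.6]
grip_width: 0.0236
```

```bash
python3 - <<'E'
from h import *
gp()
E
```

```text
grasp [ 0.6153 -0.088   0.2407] jaw 0.11732097053523188 down [ 0.0014 -0.0003 -1.    ] F [-0.4362 -0.3015 -1.5572] w 0.023567250702785078 t 13.7667
```

Emit:
play_rows(
  motion=[
    [0,0,0,-1,0,-0.4,0.1],
    [0,0,0,-1,1.5,-0.4,0.1],
    [0,0,0,-1,3,-0.4,0.1],
    [0,0,0,-1,4.5,-0.4,0.1],
    [0,0,0,-1,5,-0.4,0.1],
    [0,0,0,-1,5,-0.4,0.1],
  ],
)

```text
time_s: 14.27
eef_pos: [0.6145, -0.0872, 0.415]
ee_rot: [-0.528, 0.529, -0.47, 0.47]
ft_force: [0.2, -1.0, -1.5]
grip_width: 0.0234
```

```bash
python3 - <<'E'
from h import *
gp()
E
```

```text
grasp [ 0.6144 -0.0872  0.2346] jaw 0.11713013704634816 down [-0.0005 -0.0001 -1.    ] F [ 0.1532 -0.9738 -1.4736] w 0.023418256122645496 t 14.2667
```

Emit:
play_rows(
  motion=[
    [0,0,0,0,1,0,0.1],
    [0,0,0,0,2,0,0.1],
    [0,0,0,0,3,0,0.1],
    [0,0,0,0,4,0,0.1],
    [0,0,0,0,4,0,0.1],
    [0,0,0,0,4,0,0.1],
  ],
)

```text
time_s: 14.77
eef_pos: [0.6144, -0.0872, 0.4111]
ee_rot: [-0.528, 0.529, -0.47, 0.47]
ft_force: [-4.3, -2.4, 1.3]
grip_width: 0.0237
```

```bash
python3 - <<'E'
from h import *
gp()
E
```

```text
grasp [ 0.6143 -0.0873  0.2307] jaw 0.11707645500745331 down [-0.0006 -0.0002 -1.    ] F [-4.3384 -2.4331  1.251 ] w 0.023729643807167217 t 14.7667
```

Emit:
play_rows(
  motion=[
    [0,0,0,0.5,0,-1.1,0.1],
    [0,0,0,0.5,0,-1.1,0.1],
    [0,0,0,0.5,1,-1.1,0.1],
    [0,0,0,0.5,2,-1.1,0.1],
    [0,0,0,0.5,2,-1.1,0.1],
    [0,0,0,0.5,2,-1.1,0.1],
  ],
)

```text
time_s: 15.27
eef_pos: [0.6135, -0.0877, 0.4089]
ee_rot: [-0.528, 0.528, -0.47, 0.47]
ft_force: [-0.1, -0.4, -0.5]
grip_width: 0.024
```

```bash
python3 - <<'E'
from h import *
gp()
E
```

```text
grasp [ 0.6135 -0.0877  0.2285] jaw 0.11720037178685172 down [-0.0002  0.0001 -1.    ] F [-0.0813 -0.3654 -0.5323] w 0.02399481705918256 t 15.2667
```

Emit:
play_rows(
  motion=[
    [0,0,0,0,1,0,0.1],
    [0,0,0,0,2,0,0.1],
    [0,0,0,0,3,0,0.1],
    [0,0,0,0,3,0,0.1],
    [0,0,0,0,3,0,0.1],
  ],
)

```text
time_s: 15.68
eef_pos: [0.6135, -0.0878, 0.406]
ee_rot: [-0.528, 0.528, -0.47, 0.47]
ft_force: [-1.0, -1.8, -0.9]
grip_width: 0.0236
```

```bash
python3 - <<'E'
from h import *
gp()
E
```

```text
grasp [ 0.6134 -0.0878  0.2256] jaw 0.11716536680070172 down [-0.0002 -0.     -1.    ] F [-0.9759 -1.7535 -0.8699] w 0.023628801612294536 t 15.6833
```

Emit:
play_rows(
  motion=[
    [0,0,0,0.4,1,-0.2,0.1],
    [0,0,0,0.4,2,-0.2,0.1],
    [0,0,0,0.4,3,-0.2,0.1],
    [0,0,0,0.4,3,-0.2,0.1],
    [0,0,0,0.4,3,-0.2,0.1],
  ],
)

```text
time_s: 16.1
eef_pos: [0.6133, -0.0881, 0.403]
ee_rot: [0.528, -0.528, 0.47, -0.47]
ft_force: [-1.1, -1.6, 1.4]
grip_width: 0.0238
```

```bash
python3 - <<'E'
from h import *
gp()
E
```

```text
grasp [ 0.6133 -0.0881  0.2226] jaw 0.11722557693456447 down [-0.      0.0001 -1.    ] F [-1.0877 -1.6499  1.3519] w 0.023836657545826586 t 16.1
```

Emit:
play_rows(
  motion=[
    [0,0,0,0.3,0.7,-0.2,0.1],
    [0,0,0,0.3,1.4,-0.2,0.1],
    [0,0,0,0.3,2,-0.2,0.1],
    [0,0,0,0.3,2,-0.2,0.1],
    [0,0,0,0.3,2,-0.2,0.1],
  ],
)

```text
time_s: 16.52
eef_pos: [0.6132, -0.0884, 0.401]
ee_rot: [0.528, -0.528, 0.47, -0.47]
ft_force: [-0.4, -0.4, -1.0]
grip_width: 0.0234
```

```bash
python3 - <<'E'
from h import *
gp()
E
```

```text
grasp [ 0.6132 -0.0884  0.2206] jaw 0.11726059525299695 down [-0.      0.0002 -1.    ] F [-0.372  -0.4143 -0.9891] w 0.023359508713064584 t 16.5167
```

Emit:
play_rows(
  motion=[
    [0,0,0,0.1,0.7,0,0.1],
    [0,0,0,0.1,1.4,0,0.1],
    [0,0,0,0.1,2,0,0.1],
    [0,0,0,0.1,2,0,0.1],
    [0,0,0,0.1,2,0,0.1],
  ],
)

```text
time_s: 16.93
eef_pos: [0.6131, -0.0885, 0.3997]
ee_rot: [0.529, -0.528, 0.47, -0.47]
ft_force: [-1.4, -0.0, 5.5]
grip_width: 0.0238
```

```bash
python3 - <<'E'
from h import *
gp()
E
```

```text
grasp [ 0.6133 -0.0885  0.2193] jaw 0.11720981046051186 down [ 0.0007 -0.0001 -1.    ] F [-1.3529 -0.0218  5.5323] w 0.023800103833891438 t 16.9333
```

Emit:
play_rows(
  motion=[
    [0,0,0,0,0.5,0,0.1],
    [0,0,0,0,1,0,0.1],
    [0,0,0,0,1,0,0.1],
  ],
)

```text
time_s: 17.18
eef_pos: [0.6131, -0.0885, 0.3995]
ee_rot: [0.529, -0.528, 0.469, -0.47]
ft_force: [-3.9, 0.7, 11.3]
grip_width: 0.0234
```

```bash
python3 - <<'E'
from h import *
gp()
E
```

```text
grasp [ 0.6133 -0.0886  0.2191] jaw 0.11722569749450738 down [ 0.0015 -0.0003 -1.    ] F [-3.8544  0.6579 11.2967] w 0.023431298197613856 t 17.1833
```

Emit:
play_rows(
  motion=[
    [0,0,0,0,-1.7,0,0.1],
    [0,0,0,0,-1.7,0,0.1],
    [0,0,0,0,-1.7,0,0.4],
    [0,0,0,0,-1.7,0,0.6],
    [0,0,0,0,-1.7,0,0.6],
    [0,0,0,0,-1.7,0,0.6],
    [0,0,0,0,-20,0,0.6],
    [0,0,0,0,-50,0,0.6],
    [0,0,0,0,-80,0,0.6],
    [0,0,0,0,-80,0,0.4],
  ],
)

```text
time_s: 18.02
eef_pos: [0.6128, -0.0885, 0.4844]
ee_rot: [0.53, -0.527, 0.467, -0.472]
ft_force: [0.3, -0.3, 1.1]
grip_width: 0.0523
```

```bash
python3 - <<'E'
from h import *
import cv2
gp()
p=np.array([.6132,-.0885,.22]);u=proj("scene",p).astype(int);print(u,proj("top",p),u-[60,50])
a=cams.read_camera("scene")[u[1]-50:u[1]+40,u[0]-60:u[0]+60]
cv2.imwrite("pics/s4.png",cv2.resize(a,(800,600),interpolation=cv2.INTER_CUBIC))
E
```

```text
grasp [ 0.6143 -0.0888  0.304 ] jaw 0.11723759322044938 down [ 0.0084 -0.0017 -1.    ] F [ 0.2546 -0.2759  1.1492] w 0.05227919545895162 t 18.0167
[330 222] [326.0067 154.7844] [270 172]
```

View pics/s4.png

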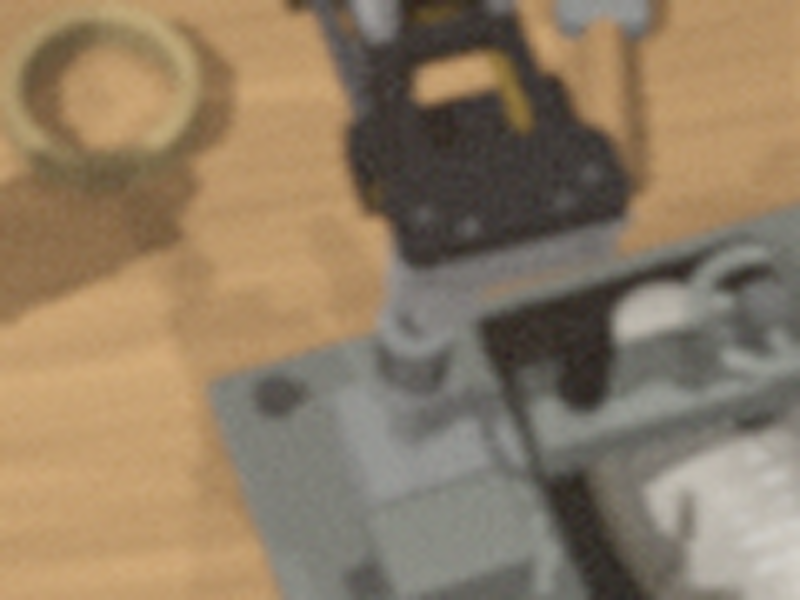

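The pin stands upright in the fork at ~(415,350), free of the gripper. Now I'll close the fingers over the button.

Emit:
play_rows(
  motion=[
    [0,0,0,0,0,0,0],
    [0,0,0,0,0,0,0],
    [0,0,0,0,0,0,0],
    [0,0,0,0,0,0,0],
    [0,0,0,0,0,0,0],
    [0,0,0,0,10,0,0],
    [0,0,0,0,20,0,0],
    [0,0,0,0,30,0,0],
    [0,0,0,0,34,0,0],
    [0,0,0,0,34,0,0],
  ],
)

```text
time_s: 18.9
eef_pos: [0.6132, -0.0886, 0.4427]
ee_rot: [-0.528, 0.529, -0.47, 0.469]
ft_force: [0.3, 0.2, -0.2]
grip_width: 0.0007
```

```bash
python3 - <<'E'
from h import *
gp()
E
```

```text
grasp [ 0.6129 -0.0885  0.2623] jaw 0.11720205076534368 down [-0.0019  0.0004 -1.    ] F [ 0.3355  0.1649 -0.1578] w 0.0007068586657715315 t 18.9
```

Emit:
play_rows(
  motion=[
    [0,0,0,0,1,0,0],
    [0,0,0,0,2,0,0],
    [0,0,0,0,3,0,0],
    [0,0,0,0,3,0,0],
  ],
)

```text
time_s: 19.23
eef_pos: [0.6132, -0.0886, 0.4417]
ee_rot: [0.529, -0.528, 0.47, -0.47]
ft_force: [-0.2, -0.2, 4.4]
grip_width: 0.0006
```

Emit:
play_rows(
  motion=[
    [0,0,0,0,1,0,0],
    [0,0,0,0,2,0,0],
    [0,0,0,0,3,0,0],
    [0,0,0,0,3,0,0],
  ],
)

```text
time_s: 19.57
eef_pos: [0.6131, -0.0886, 0.4388]
ee_rot: [0.529, -0.528, 0.469, -0.47]
ft_force: [-0.5, 0.3, 6.5]
grip_width: 0.0007
```

```bash
python3 - <<'E'
from h import *
gp()
E
```

```text
grasp [ 0.6134 -0.0886  0.2584] jaw 0.11718035716523183 down [ 0.0013 -0.0003 -1.    ] F [-0.5441  0.2843  6.4981] w 0.0006672428222613729 t 19.5667
```

Emit:
play_rows(
  motion=[
    [0,0,0,0,1,0,0],
    [0,0,0,0,2,0,0],
    [0,0,0,0,3,0,0],
    [0,0,0,0,4,0,0],
    [0,0,0,0,4,0,0],
  ],
)

```text
time_s: 19.98
eef_pos: [0.6132, -0.0886, 0.4338]
ee_rot: [-0.528, 0.529, -0.47, 0.47]
ft_force: [0.4, 0.7, 2.1]
grip_width: 0.0007
```

Emit:
play_rows(
  motion=[
    [0,0,0,0,1,0,0],
    [0,0,0,0,2,0,0],
    [0,0,0,0,3,0,0],
    [0,0,0,0,4,0,0],
    [0,0,0,0,4,0,0],
  ],
)

```text
time_s: 20.4
eef_pos: [0.6132, -0.0886, 0.4299]
ee_rot: [-0.528, 0.528, -0.47, 0.47]
ft_force: [-0.2, -0.5, 2.5]
grip_width: 0.0003
```

```bash
python3 - <<'E'
from h import *
gp()
E
```

```text
grasp [ 0.6131 -0.0886  0.2495] jaw 0.11722625452228219 down [-0.0002  0.0001 -1.    ] F [-0.2231 -0.5084  2.4978] w 0.00029194227651541593 t 20.4
```

Emit:
play_rows(
  motion=[
    [0,0,0,0,1,0,0],
    [0,0,0,0,2,0,0],
    [0,0,0,0,3,0,0],
    [0,0,0,0,4,0,0],
    [0,0,0,0,4,0,0],
  ],
)

```text
time_s: 20.82
eef_pos: [0.6132, -0.0886, 0.4256]
ee_rot: [-0.528, 0.529, -0.47, 0.47]
ft_force: [0.5, 1.1, 1.2]
grip_width: -0.0001
```

Emit:
play_rows(
  motion=[
    [0,0,0,0,1,0,0],
    [0,0,0,0,2,0,0],
    [0,0,0,0,3,0,0],
    [0,0,0,0,4,0,0],
    [0,0,0,0,4,0,0],
  ],
)

```text
time_s: 21.23
eef_pos: [0.6132, -0.0885, 0.4221]
ee_rot: [0.528, -0.528, 0.47, -0.47]
ft_force: [-0.2, -0.3, 2.3]
grip_width: 0.0003
```

```bash
python3 - <<'E'
from h import *
gp()
E
```

```text
grasp [ 0.6132 -0.0885  0.2417] jaw 0.11726069711389826 down [ 0.0002  0.     -1.    ] F [-0.1908 -0.335   2.2686] w 0.0002981993741691555 t 21.2333
```

Emit:
play_rows(
  motion=[
    [0,0,0,0,1,0,0],
    [0,0,0,0,2,0,0],
    [0,0,0,0,3,0,0],
    [0,0,0,0,4,0,0],
    [0,0,0,0,5,0,0],
    [0,0,0,0,6,0,0],
    [0,0,0,0,6,0,0],
  ],
)

```text
time_s: 21.82
eef_pos: [0.6132, -0.0885, 0.4167]
ee_rot: [0.529, -0.528, 0.469, -0.47]
ft_force: [2.1, 0.8, 8.6]
grip_width: 0.0003
```

Emit:
play_rows(
  motion=[
    [0,0,0,0,1,0,0],
    [0,0,0,0,2,0,0],
    [0,0,0,0,3,0,0],
    [0,0,0,0,4,0,0],
    [0,0,0,0,5,0,0],
    [0,0,0,0,6,0,0],
    [0,0,0,0,6,0,0],
  ],
)

```text
time_s: 22.4
eef_pos: [0.6134, -0.0884, 0.4117]
ee_rot: [0.529, -0.528, 0.469, -0.471]
ft_force: [3.3, 2.1, 11.3]
grip_width: 0.0006
```

```bash
python3 - <<'E'
from h import *
gp()
E
```

```text
grasp [ 0.6141 -0.0884  0.2313] jaw 0.11737311000132498 down [ 0.0041 -0.0002 -1.    ] F [ 3.2842  2.1015 11.2707] w 0.0005771141677046423 t 22.4
```

Emit:
play_rows(
  motion=[
    [0,0,0,0,0,0,0],
    [0,0,0,0,0,0,0],
    [0,0,0,0,0,0,0],
  ],
)

```text
time_s: 22.65
eef_pos: [0.6134, -0.0884, 0.4117]
ee_rot: [0.529, -0.528, 0.469, -0.471]
ft_force: [4.1, 1.0, 11.0]
grip_width: 0.0003
```

Emit:
play_rows(
  motion=[
    [0,0,0,0,1,0,0],
    [0,0,0,0,1,0,0],
    [0,0,0,0,1,0,0],
  ],
)

```text
time_s: 22.9
eef_pos: [0.6134, -0.0883, 0.4109]
ee_rot: [0.529, -0.528, 0.469, -0.471]
ft_force: [3.9, 1.6, 12.9]
grip_width: 0.0004
```

```bash
python3 - <<'E'
from h import *
gp()
E
```

```text
grasp [ 0.6142 -0.0884  0.2305] jaw 0.11742777741915267 down [ 0.0044 -0.0002 -1.    ] F [ 3.9032  1.6018 12.8709] w 0.00039939957518263903 t 22.9
```

```bash
python3 - <<'E'
from h import *
import cv2
u=[330,222]
a=cams.read_camera("scene")[u[1]-45:u[1]+45,u[0]-60:u[0]+60]
cv2.imwrite("pics/s5.png",cv2.resize(a,(800,600),interpolation=cv2.INTER_CUBIC))
print(proj("scene",[.6134,-.0884,.1572]),proj("scene",[.6134,-.0884,.2119]),proj("scene",[.6134,-.0884,.1727]))
E
```

```text
[330.3354 235.9971] [330.7846 224.5429] [330.4588 232.8504]
```

View pics/s5.png

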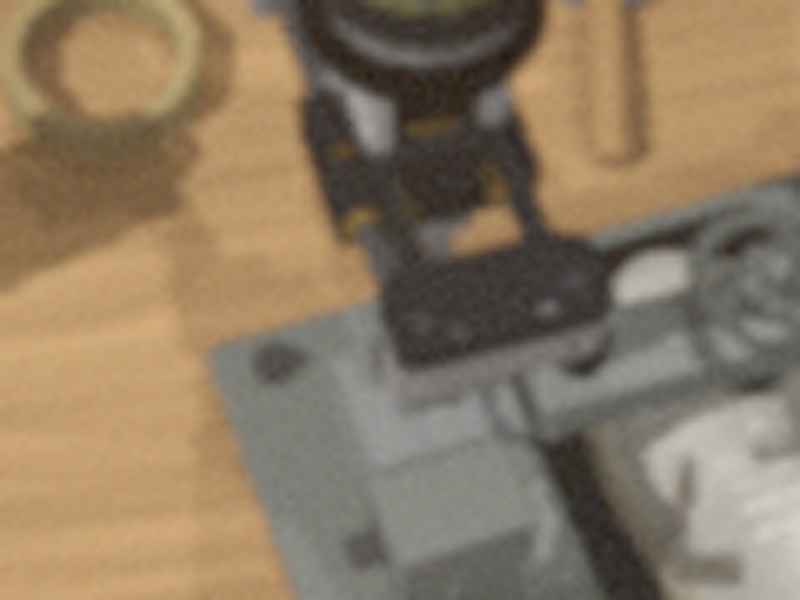

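Emit:
play_rows(
  motion=[
    [0,0,0,0,-1,0.4,0],
    [0,0,0,0,-1,0.8,0],
    [0,0,0,-0.2,-1,0.8,0],
    [0,0,0,-0.2,0,0.8,0],
    [0,0,0,-0.2,0,0.8,0],
  ],
)

```text
time_s: 23.37
eef_pos: [0.6141, -0.0881, 0.41]
ee_rot: [0.529, -0.528, 0.469, -0.471]
ft_force: [3.7, 2.0, 8.7]
grip_width: 0.0006
```

```bash
python3 - <<'E'
from h import *
gp()
E
```

```text
grasp [ 0.6146 -0.0881  0.2296] jaw 0.11735773522854566 down [ 0.0027 -0.     -1.    ] F [3.6543 2.0327 8.6526] w 0.0005847806203013261 t 23.3667
```

Emit:
play_rows(
  motion=[
    [0,0,0,-0.3,0,0.5,0],
    [0,0,0,-0.5,0,0.8,0],
    [0,0,0,-0.5,1,0.8,0],
    [0,0,0,-0.5,2,0.8,0],
    [0,0,0,-0.5,2,0.8,0],
  ],
)

```text
time_s: 23.78
eef_pos: [0.6148, -0.0876, 0.4074]
ee_rot: [0.529, -0.528, 0.469, -0.47]
ft_force: [1.6, 0.8, 5.6]
grip_width: -0.0
```

```bash
python3 - <<'E'
from h import *
gp()
E
```

```text
grasp [ 0.615  -0.0876  0.227 ] jaw 0.11737606315741526 down [ 0.0013  0.     -1.    ] F [1.5917 0.7888 5.5641] w -1.7590418132258146e-05 t 23.7833
```

Emit:
play_rows(
  motion=[
    [0,0,0,-0.2,0,0.4,0],
    [0,0,0,-0.2,1,0.4,0],
    [0,0,0,-0.2,2,0.4,0],
    [0,0,0,-0.2,3,0.4,0],
    [0,0,0,-0.2,4,0.4,0],
    [0,0,0,-0.2,4,0.4,0],
  ],
)

```text
time_s: 24.28
eef_pos: [0.6151, -0.0874, 0.4032]
ee_rot: [0.529, -0.528, 0.47, -0.47]
ft_force: [1.9, 1.1, 5.4]
grip_width: 0.0005
```

```bash
python3 - <<'E'
from h import *
gp()
E
```

```text
grasp [ 0.6153 -0.0874  0.2228] jaw 0.1172333713542788 down [ 0.0009  0.0001 -1.    ] F [1.9034 1.082  5.4005] w 0.0005011084745912834 t 24.2833
```

Emit:
play_rows(
  motion=[
    [0,0,0,-0.1,0.5,0.2,0],
    [0,0,0,-0.1,1,0.2,0],
    [0,0,0,-0.1,2,0.2,0],
    [0,0,0,-0.1,3,0.2,0],
    [0,0,0,-0.1,4,0.2,0],
    [0,0,0,-0.1,4,0.2,0],
  ],
)

```text
time_s: 24.78
eef_pos: [0.6153, -0.0873, 0.3992]
ee_rot: [0.529, -0.528, 0.47, -0.47]
ft_force: [3.1, 0.1, 6.0]
grip_width: 0.0008
```

Emit:
play_rows(
  motion=[
    [0,0,0,0,0.5,0,0],
    [0,0,0,0,1,0,0],
    [0,0,0,0,1.5,0,0],
    [0,0,0,0,1.5,0,0],
  ],
)

```text
time_s: 25.12
eef_pos: [0.6153, -0.0872, 0.398]
ee_rot: [0.529, -0.528, 0.469, -0.47]
ft_force: [2.9, 1.1, 6.6]
grip_width: 0.0008
```

```bash
python3 - <<'E'
from h import *
gp()
E
```

```text
grasp [ 0.6156 -0.0872  0.2176] jaw 0.11731875668079929 down [ 0.0014  0.     -1.    ] F [2.9103 1.0664 6.6002] w 0.0008460374490617625 t 25.1167
```

Emit:
play_rows(
  motion=[
    [0,0,0,0,0.5,0.2,0],
    [0,0,0,0,1,0.2,0],
    [0,0,0,0,1.5,0.2,0],
    [0,0,0,0,1.5,0.2,0],
  ],
)

```text
time_s: 25.45
eef_pos: [0.6156, -0.0872, 0.3968]
ee_rot: [0.529, -0.528, 0.469, -0.47]
ft_force: [2.7, 1.3, 8.7]
grip_width: 0.0003
```

Emit:
play_rows(
  motion=[
    [0,0,0,0,0.5,0.2,0],
    [0,0,0,0,1,0.2,0],
    [0,0,0,0,1.5,0.2,0],
    [0,0,0,0,1.5,0.2,0],
  ],
)

```text
time_s: 25.78
eef_pos: [0.6158, -0.0871, 0.3961]
ee_rot: [0.529, -0.528, 0.469, -0.471]
ft_force: [4.1, 1.3, 11.7]
grip_width: 0.0005
```

```bash
python3 - <<'E'
from h import *
gp()
E
```

```text
grasp [ 0.6165 -0.0872  0.2157] jaw 0.11732259549612224 down [ 0.0037 -0.0003 -1.    ] F [ 4.0635  1.3325 11.6666] w 0.0005408285382309973 t 25.7833
```

Emit:
play_rows(
  motion=[
    [0,0,0,0,0.5,0.3,0],
    [0,0,0,0,1,0.3,0],
    [0,0,0,0,1,0.3,0],
    [0,0,0,0,1,0.3,0],
  ],
)

```text
time_s: 26.12
eef_pos: [0.6162, -0.087, 0.3958]
ee_rot: [0.53, -0.527, 0.468, -0.471]
ft_force: [4.4, 2.0, 15.5]
grip_width: 0.0008
```

```bash
python3 - <<'E'
from h import *
gp()
E
```

```text
grasp [ 0.6171 -0.0871  0.2154] jaw 0.11737949110996251 down [ 0.005  -0.0004 -1.    ] F [ 4.3586  1.9708 15.5203] w 0.0008442795393609473 t 26.1167
```

Emit:
play_rows(
  motion=[
    [0,0,0,0,-2,-0.5,0],
    [0,0,0,0,-3.5,-0.5,0],
    [0,0,0,0,-3.5,-0.5,0],
  ],
)

```text
time_s: 26.37
eef_pos: [0.6155, -0.0872, 0.398]
ee_rot: [0.529, -0.528, 0.469, -0.47]
ft_force: [3.5, 0.8, 6.1]
grip_width: 0.0003
```

Emit:
play_rows(
  motion=[
    [0,0,0,0,-1,0,0],
    [0,0,0,0,-2,0,0],
    [0,0,0,0,-2,0,0],
  ],
)

```text
time_s: 26.62
eef_pos: [0.6155, -0.0872, 0.3996]
ee_rot: [0.529, -0.528, 0.47, -0.47]
ft_force: [2.8, 0.7, 6.1]
grip_width: 0.0005
```

Emit:
play_rows(
  motion=[
    [0,0,0,0,-0.5,0,0],
    [0,0,0,0,-1.3,0,0],
    [0,0,0,0,-1.3,0,0],
  ],
)

```text
time_s: 26.87
eef_pos: [0.6155, -0.0872, 0.4006]
ee_rot: [0.529, -0.528, 0.47, -0.47]
ft_force: [2.5, 0.9, 5.5]
grip_width: 0.0004
```

Emit:
play_rows(
  motion=[
    [0,0,0,0,-0.5,0,0],
    [0,0,0,0,-1.3,0,0],
    [0,0,0,0,-1.3,0,0],
  ],
)

```text
time_s: 27.12
eef_pos: [0.6155, -0.0873, 0.4018]
ee_rot: [0.528, -0.528, 0.47, -0.47]
ft_force: [2.3, 2.3, 4.6]
grip_width: 0.0002
```

Emit:
play_rows(
  motion=[
    [0,0,0,0,-0.5,0,0],
    [0,0,0,0,-1,0,0],
    [0,0,0,0,-1,0,0],
  ],
)

```text
time_s: 27.37
eef_pos: [0.6154, -0.0873, 0.4027]
ee_rot: [-0.528, 0.529, -0.47, 0.47]
ft_force: [1.4, -0.1, 3.0]
grip_width: 0.0004
```

Emit:
play_rows(
  motion=[
    [0,0,0,0,-0.5,0,0],
    [0,0,0,0,-1,0,0],
    [0,0,0,0,-1,0,0],
  ],
)

```text
time_s: 27.62
eef_pos: [0.6153, -0.0874, 0.4033]
ee_rot: [-0.528, 0.529, -0.47, 0.47]
ft_force: [0.3, -0.0, -0.1]
grip_width: 0.0007
```

Emit:
play_rows(
  motion=[
    [0,0,0,0,-20,0,0],
    [0,0,0,0,-50,0,0],
    [0,0,0,0,-85,0,0],
    [0,0,0,-20,-120,-30,0],
    [0,0,0,-20,-130,-70,0],
    [0,0,0,-20,-130,-110,0],
    [0,0,0,-20,-130,-150,0],
    [0,0,0,-20,-130,-180,0],
    [0,0,0,-20,-130,-180,0],
    [0,0,0,-20,-130,-180,0],
  ],
)

```text
time_s: 28.45
eef_pos: [0.4332, -0.0886, 0.5345]
ee_rot: [0.528, -0.528, 0.47, -0.471]
ft_force: [-0.5, -0.7, 0.1]
grip_width: 0.0006
```

```bash
python3 - <<'E'
from h import *
import cv2
u=[330,228]
gp()
a=cams.read_camera("scene")[u[1]-30:u[1]+30,u[0]-40:u[0]+40]
b=cams.read_camera("top")
cv2.imwrite("pics/s6.png",cv2.resize(a,(800,600),interpolation=cv2.INTER_CUBIC))
cv2.imwrite("pics/t6.png",b)
for z in(.1566,.1936,.2026):print(z,(proj("scene",[.6135,-.088,z])-[290,198])*10)
E
```

```text
grasp [ 0.4335 -0.0887  0.3541] jaw 0.11611752814417231 down [ 0.0014 -0.0006 -1.    ] F [-0.4767 -0.6881  0.0698] w 0.0006327392069448944 t 28.45
0.1566 [405.003  381.2755]
0.1936 [408.046  304.9567]
0.2026 [408.8133 285.712 ]
```

View pics/s6.png

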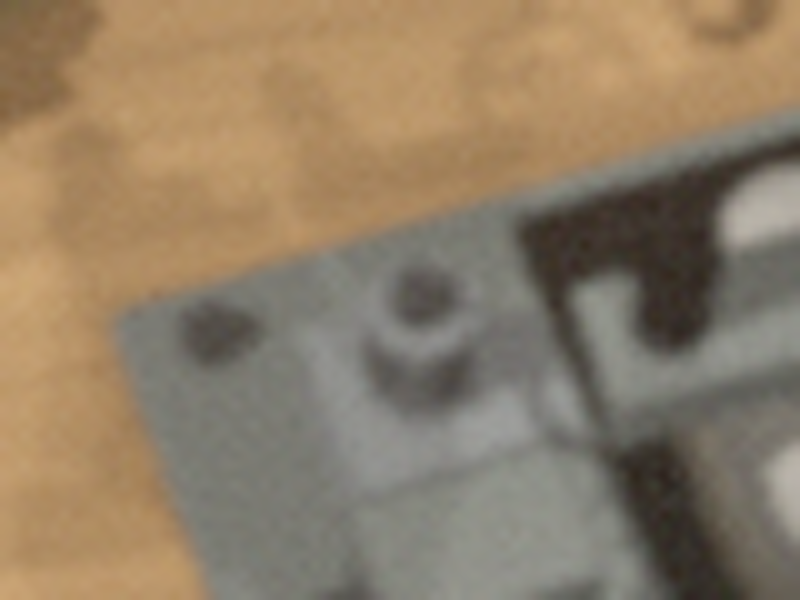

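View pics/t6.png

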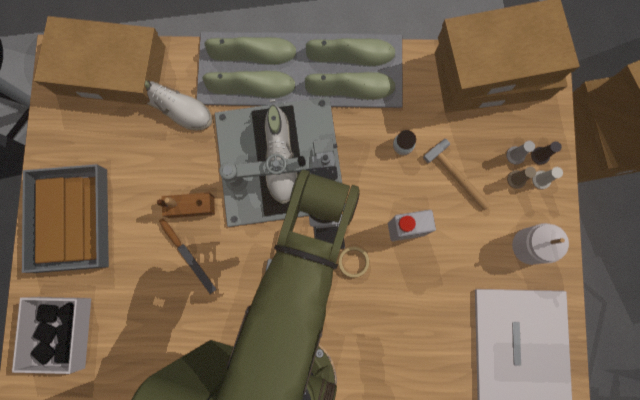

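Collar on the fork (~(420,390)) and button standing out at (425,290), matching the predicted height for "seated and out" (row 286). Top view: beam closed, the other things where they were.

```bash
python3 -c "
from cell import ctrl;print(ctrl.job_done())"
```

```text
the job is handed in; nothing more can be done
None
```

The sole press is closed over the trainer, the beam is locked with the ball-lock pin, and I handed the job in at about 28.5 s of the 72 s. `job_done()` reports no verdict.

**What I did**
- I swung the beam about 33° by its grip until the tongue stood in the fork.
- I centred the pin with two crossed grasps in the tool block, then felt it into the fork. The hole was about 1 mm from where I had first placed it.
- The balls stopped the pin hard with its collar 40 mm above the fork, and there I let it stand by itself.
- I pressed the button with closed fingers and slid the pin down. It bound slightly part-way (about 13 N), so I shifted sideways until it ran freely rather than pushing harder.

**Last checks**
- **Collar seated:** a hard stop at 15.5 N put the collar at 156.8 mm, against a fork top of about 156.6 mm worked out from the ball stop. The drawing says 158 mm, so the fork sits slightly low but within its stated range.
- **Button out:** as I lifted off, the button followed the fingers for its full 6 mm of travel before contact was lost, so the balls are out below the lower leaf.
- **Pictures:** the final views show the pin upright in the fork with its button standing out. The beam is closed, the trainer and bystanders look unmoved, and the gripper is well clear.

I did not do a pull test on the locked pin. The lock rests on the button's travel and the collar height. No check failed or disagreed.

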